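# Refit the hinged lid of a load-cell junction box

### The arm

A 6-joint arm with a two-finger parallel gripper is mounted at the origin on a cart in front of the work surface, level with it; the furniture and walls round the work are solid. World frame = base frame: x ahead of the robot, y to its left, z up, the work surface at z = 0. Lengths are in m, angles in rad, forces in N, time in s.
With the tool pointing down it reaches from about 0.425 to 1.125 m from the base axis. Payload 14.9 kg.
Tool frame: the origin (TCP) lies on the centre line of the jaws, within the pads' length; the fingertips stand 25 mm ahead of it and the grasp point (between the pads) lies 6 mm ahead of it; z points along the fingers, y is the line along which they close (so a half turn about z gives the same grasp; the last joint's range is limited). The gripper opens to 91 mm and grips with 3 to 60 N. Pads are 32 mm wide; open, the fingers measure 118 mm over their backs; the gripper's body (76 mm by 178 mm) begins 60 mm behind the grasp point.
Start: joints at [-1.34, 0.379, 1.734, -0, 1.028, -0.033], TCP at [0.183, -0.676, 0.239] pointing down, gripper open.
Joint ranges: [-2.77, 2.77], [-0.74, 2.19], [0, 2.66], [-1.06, 4.2], [0.31, 2.87], [-3.08, 3.08]. Speed limits (rad/s): [1.89, 1.89, 2.39, 3.14, 3.14, 3.14].

### API

Orientations are given as a 3x3 rotation matrix whose columns are the frame's x, y, z axes.
In Python, from cell import robot gives the robot as it stands.
- The arm moves only by the tool servo_tool, never from a script. Its argument "plan" is a list of rows, each a list of 2 entries, a list of its own where there are three numbers: the shift along the tool's x, y, z in mm, then the turn, a rotation vector about the tool's x, y, z in rad. In form: [[[x, y, z], [wx, wy, wz]], ...]. A call has 1 to 8 rows; each row shifts and turns the commanded pose from where the row before left it, along the tool's axes as they then stand; what a row does not reach is not made up. A row lasts 1/12 s, in which the tool goes at most 41.7 mm and 7.16 degrees, less where a joint would pass 70% of its speed; a pose out of reach is approached as far as the arm can. A call is refused whole if a number of a shift passes 41.7 or a number of a turn 0.125, either way. A call with a gripper value outside its range is refused whole. "claw" is the opening in per cent of the stroke, from 0 (shut) to 100 (fully open), set as the call begins (left out, the last holds). The fingers move at their own pace and stop on an object; "force" is the grip in N (left out, the last holds). Time passes only in rows, so rows that do not move let the fingers close. It gives the time, the measured TCP pose, the force, the opening and the grip force at its end, in the units of the state.
- robot.read_state(): the state, without advancing time (a new reading comes with each control period).
- robot.snapshot(name): name is "side" or "top"; returns the picture (420x560x3 uint8, blue, green, red); there is no depth.
- robot.camera_info(name): a dict with "vfov" (degrees; the focal length in pixels is half the picture's height over the tangent of half this angle, whatever the lens; pixels are square), "cx", "cy" (the principal point, pixels), "k1" (the pictures are not rectified: a ray, as slopes to the right and down, at radius r is drawn at 1 + k1 r^2 times it, then the intrinsics apply), "origin" and "orientation" of the camera in the world. Camera axes: x right, y down, z forward; pixel columns grow to the right and rows downward; lengths in m; the calibration is good to about 2 mm. A picture is of the moment at which its call begins. camera_info takes no time and is no camera call.
- robot.sign_off(): hands the job in; it is judged then, once.
The state is a dict: "t": time; "joint_positions": joint angles; "qd": joint speeds; "tau": joint torques, N m; "eef_pos": TCP position; "ee_rot": TCP orientation; "contact_force": force on the tool from outside, world axes, zero at the start; "moment": the same for the moment, N m; "grip_width": opening from 0.0 (shut) to 1.0 (fully open); "grip_force": force on a finger pad.
Only numpy, scipy, OpenCV 4.12 (cv2) and the standard library are available. Lean on these libraries where they do the work, as an engineer would, in place of code of your own. Each camera call takes 0.05 s, during which the arm holds its last target. There are 200 camera calls.

### The job

Put the grey lid back on the open junction box so that it sits flush all round with its hinge barrel between the two barrels on the box, then slide the hinge pin through all three barrels, from either end, until its red tab is up against the end barrel, and let go. Leave the screwdriver, the plug and the tape measure where they are.

Things in the scene. Friction and masses are not known exactly. Their poses are not given: they have to be found in the camera images.
- box_seat (a point): Grey metal junction box screwed to the worktop (it cannot move), 84 mm (its x) by 110 mm (its y) by 50 mm high, walls 4 mm, open on top, a green circuit board inside. This point: centre of the open top, level with the rim, 50 mm above the worktop. z up; -x points from the box to its hinge side, which roughly faces the robot; y runs along the hinge. Three black cable glands stick out 18 mm on the +x side; low feet (6 mm high) reach 16 mm beyond the two y ends.
- hinge_mid (a point): Middle of the box's hinge axis: 56 mm to the -x side of box_seat and 3 mm above the rim (53 mm above the worktop); axis along the box's y. Axes as box_seat. The box has two steel barrels (outside diameter 20 mm, bore 14 mm) on this axis, from 26 to 50 mm either side of this point; the 52 mm gap between them takes the lid's barrel.
- lid_seat (a point): Loose grey lid, 0.2 to 0.4 kg: plate 84 mm (its x) by 110 mm (its y), 6 mm thick, lying right side up on the worktop. This point: centre of the plate's underside, 8 mm above the lid's lowest edge. It must come to coincide with box_seat, axes alike (-x of the lid to the hinge side of the box). A tapered black tongue reaches 8 mm below the plate into the box, with 2 mm of play each side at its root and 5 mm at its lower edge.
- lid_grip (a point): Centre of the straight bar of the black bow handle on the lid, 34 mm above lid_seat. The bar is 14 mm wide (lid's x), 14 mm high and 80 mm long (lid's y), with 21 mm free under it and 56 mm free between its two legs; grasp across its width from above. Axes as the lid's.
- lid_barrel (a point): Middle of the lid's one steel hinge barrel: 56 mm to the lid's -x side of lid_seat and 3 mm above it; 46 mm long along the lid's y, outside diameter 20 mm, bore 14 mm. With the lid seated it lies between the box's barrels and coincides with hinge_mid.
- pin_mid (a point): Hinge pin lying flat on the worktop, 70 to 120 g: steel rod of 10 mm diameter along its own x, with a flat red pull tab at the +x end. This point: on the rod's axis, 50 mm from the tab's shoulder; it coincides with hinge_mid when the pin is home. The rod goes from -60 mm (nose, tapered over the last 8 mm) to +50 mm (shoulder) from here. Lying, its axis is 5 mm above the worktop.
- pin_grip (a point): Centre of the red pull tab of the hinge pin, 75 mm along the pin's +x from pin_mid. The tab is 50 mm long (x), 20 mm wide (y), 10 mm thick (z); grasp across its 20 mm width. Axes as the pin's.
- screwdriver: Blue screwdriver, 190 mm, lying beyond the box; leave alone. Origin: underside, middle.
- video_plug: Black connector plug, 78 mm, lying beyond the box; leave alone. Origin: underside, middle.
- tape_measure: Blue tape measure, 36x74x63 mm, standing beyond the box on the right; leave alone. Origin: underside, middle.
- lid: The lid itself; origin: centre of its lowest edge, 8 mm below lid_seat. It starts on one side of the box, left or right, with the pin on the other; its -x roughly faces the robot.
- hinge_pin: The pin itself; origin: 5 mm under pin_mid as it lies.

How it is judged:
By the outcome, as a careful person would: the job done as asked, in the order asked, and still so for the second after the job is handed in, with the robot touching nothing.
It also fails if it takes over 67 s, if anything falls off the work surface, if the arm or the gripper's body presses on something with over 40 N, if the wrist force passes 120 N, or if a joint passes its speed limit or range.

## Working session

There is one attempt and no reset: what is moved stays moved. The work goes in short steps, Python scripts to look and compute and a tool call to move; the robot and the scene stay as the last step left them, time stands still between calls to the robot, and variables do not carry over. Pictures are saved under pics/ and viewed, at most 12 in all, crops included, and the job is handed in when it is done.

Besides the shell and the picture viewer there is one more tool, called after "Call:" as a command line: name --argument value ..., lists and objects as JSON in quotes. servo_tool: Moves the arm, as the interface text tells. Its arguments: {"type":"object","properties":{"plan":{"type":"array","items":{"type":"array"}},"claw":{"type":"number"},"force":{"type":"number"}},"required":["plan"]}

```bash
ls; mkdir -p pics; python3 - <<'E'
from cell import robot
import cv2
for n in("side","top"):
    cv2.imwrite(f"pics/{n}0.png",robot.snapshot(n)); print(n,robot.camera_info(n))
s=robot.read_state();print(s["t"],s["eef_pos"],s["ee_rot"],s["grip_width"])
E
```

```text
pics
side {'vfov': 47.300896977412386, 'cx': 281.57656260730295, 'cy': 215.6280955788494, 'k1': -0.03204835158485125, 'origin': array([ 0.92557839, -0.54655702,  1.08326991]), 'orientation': array([[ 0.79666309,  0.51552591, -0.31553283],
       [ 0.6043571 , -0.67167065,  0.42849858],
       [ 0.00896798, -0.5320635 , -0.84665696]])}
top {'vfov': 51.080953236579774, 'cx': 280.1778870551254, 'cy': 202.73132734107116, 'k1': -0.14496816762895412, 'origin': array([ 0.41054866, -0.01766298,  1.05034657]), 'orientation': array([[-2.60361335e-04, -9.94298733e-01,  1.06630021e-01],
       [-9.99451202e-01, -3.27332313e-03, -3.29633197e-02],
       [ 3.31244216e-02, -1.06580085e-01, -9.93752212e-01]])}
0.1 [ 0.18245434 -0.67547024  0.2383478 ] [[ 9.65416406e-01  2.60712718e-01 -2.02928693e-04]
 [ 2.60712791e-01 -9.65415925e-01  9.65824897e-04]
 [ 5.58922429e-05 -9.85329307e-04 -9.99999513e-01]] 0.9995445099816673
```

View pics/side0.png

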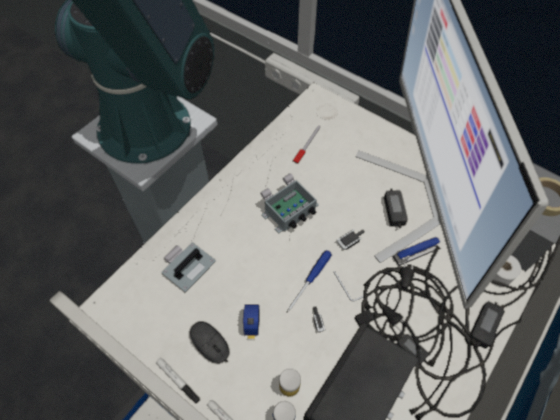

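View pics/top0.png

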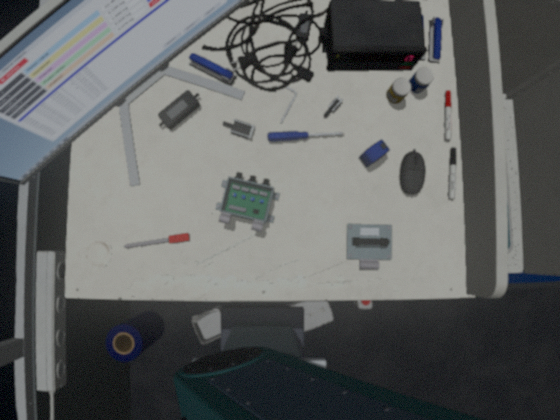

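Side: box about (290,203), lid (188,267), pin with red tab (307,145). Top: box (248,203), lid (369,243), pin (160,241) with its red tab on the right at (180,239). Next I'll zoom in on both.

```bash
cat > h.py <<'E'
import numpy as np,cv2
from cell import robot
def KD(n):
    c=robot.camera_info(n);f=210/np.tan(np.radians(c["vfov"]/2))
    return c,np.array([[f,0,c["cx"]],[0,f,c["cy"]],[0,0,1]]),np.array([c["k1"],0,0,0.])
def ray(n,p):
    # drawn at (1+k1 r^2) of the ray slopes: cv2's radial model
    c,K,D=KD(n);u=cv2.undistortPoints(np.array([[p]],float),K,D)[0,0]
    d=c["orientation"]@np.array([u[0],u[1],1]);return c["origin"],d/np.linalg.norm(d)
def onz(n,p,z):
    o,d=ray(n,p);return o+d*(z-o[2])/d[2]
def tri(ps,pt):
    A=np.zeros((3,3));b=np.zeros(3);R=[ray("side",ps),ray("top",pt)]
    for o,d in R:
        M=np.eye(3)-np.outer(d,d);A+=M;b+=M@o
    x=np.linalg.solve(A,b);return x,max(np.linalg.norm((np.eye(3)-np.outer(d,d))@(x-o)) for o,d in R)
def proj(n,P):
    c,K,D=KD(n);R=c["orientation"].T
    return cv2.projectPoints(np.atleast_2d(P).astype(float),cv2.Rodrigues(R)[0],-R@c["origin"],K,D)[0][:,0]
def crop(n,x0,y0,w,h,s,out,img=None):
    im=robot.snapshot(n) if img is None else img
    c=cv2.resize(im[y0:y0+h,x0:x0+w],None,fx=s,fy=s,interpolation=cv2.INTER_CUBIC)
    c=cv2.convertScaleAbs(c,alpha=1.3,beta=20)
    for x in range((x0//10+1)*10,x0+w,10): cv2.putText(c,str(x),(int((x+.5-x0)*s)-10,10),0,.35,(0,0,255),1);cv2.line(c,(int((x+.5-x0)*s),12),(int((x+.5-x0)*s),18),(0,0,255),1)
    for y in range((y0//10+1)*10,y0+h,10): cv2.putText(c,str(y),(0,int((y+.5-y0)*s)+4),0,.35,(0,0,255),1);cv2.line(c,(24,int((y+.5-y0)*s)),(30,int((y+.5-y0)*s)),(0,0,255),1)
    return c
E
python3 - <<'E'
from h import *
t=cv2.imread("pics/top0.png");s=cv2.imread("pics/side0.png")
a=crop("",212,166,72,72,8,0,t);b=crop("",340,214,60,60,5,0,t)
def put(out,*cs):
    H=max(c.shape[0] for c in cs)
    cv2.imwrite(out,np.hstack([cv2.copyMakeBorder(c,0,H-c.shape[0],0,4,0) for c in cs]))
put("pics/c1.png",crop("",214,168,70,70,6,0,t),crop("",338,216,62,60,6,0,t))
put("pics/c2.png",crop("",255,168,68,68,6,0,s),crop("",155,236,66,60,6,0,s))
# pin by colour
for n,im,(x0,y0,x1,y1) in(("side",s,(285,115,330,170)),("top",t,(115,225,200,255))):
    g=im[y0:y1,x0:x1].astype(int);red=(g[...,2]-np.maximum(g[...,0],g[...,1])>45)
    m,l,st,ce=cv2.connectedComponentsWithStats(red.astype(np.uint8));
    k=1+st[1:,4].argmax();ys,xs=np.nonzero(m and l==k)
    (cx,cy),wh,an=cv2.minAreaRect(np.c_[xs,ys].astype(np.float32))
    print(n,"red",ce[k]+[x0,y0],(cx+x0,cy+y0),wh,an,st[k])
E
```

```text
side red [298.87209302 155.56976744] (298.8846139907837, 155.42307662963867) (5.824352264404297, 14.699555397033691) 33.6900634765625 [ 8 34 12 14 86]
top red [178.52898551 237.84057971] (178.46923828125, 237.7538480758667) (7.069979667663574, 19.597488403320312) 82.87498474121094 [ 54   9  20   9 138]
```

View pics/c1.png

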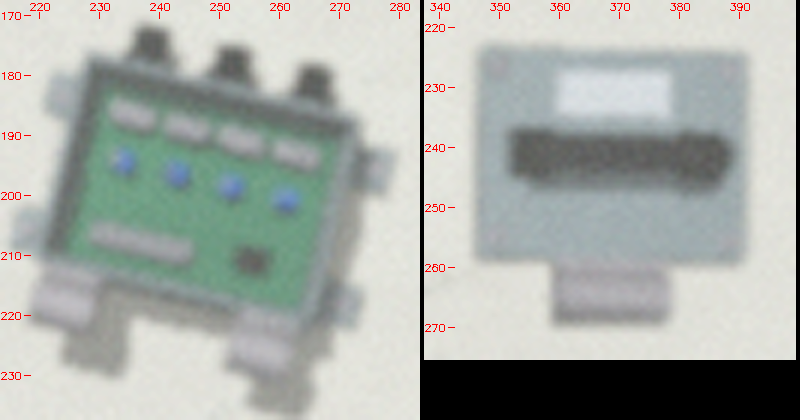

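View pics/c2.png

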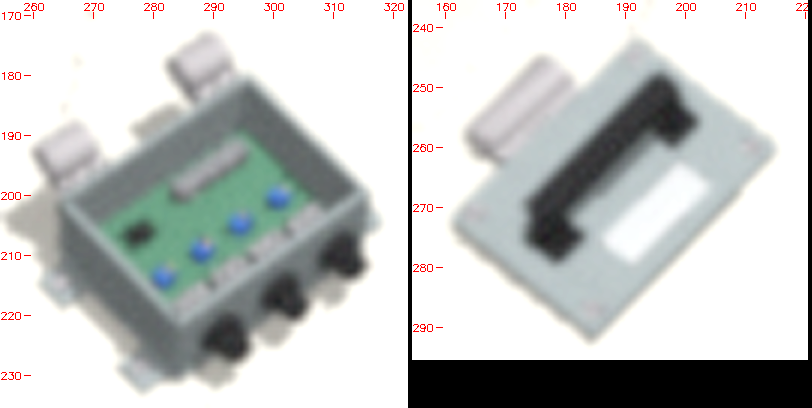

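Read-off rim and plate corners. Box, top: (228.8,176.2), (272.7,187.2), (266.5,221.7), (221,210.5). Box, side: (316.5,199.2), (283.2,221.7), (264.8,201.3), (295.8,180.5). The lid is nearly square to the image in top, with its barrel toward the robot.

```bash
cat >> h.py <<'E'
def frame(S,T,name):
    # corner order: (+x+y),(+x-y),(-x-y),(-x+y)
    P=[];
    for s,t in zip(S,T):
        x,e=tri(s,t);P.append(x);print(name,x.round(4),"err",round(e,4))
    P=np.array(P);c=P.mean(0);ex=(P[0]+P[1]-P[2]-P[3])/2;ey=(P[0]+P[3]-P[1]-P[2])/2
    yx=np.arctan2(ex[1],ex[0]);yy=np.arctan2(-ey[0],ey[1])
    print(name,"c",c.round(4),"size",np.linalg.norm(ex).round(4),np.linalg.norm(ey).round(4),"yaw",yx.round(3),yy.round(3))
    return c,(yx*84+yy*110)/194
E
python3 - <<'E'
from h import *
t=cv2.imread("pics/top0.png");s=cv2.imread("pics/side0.png")
frame([(316.5,199.2),(283.2,221.7),(264.8,201.3),(295.8,180.5)],[(228.8,176.2),(272.7,187.2),(266.5,221.7),(221,210.5)],"box")
frame([(215,260.5),(184.5,292.7),(161,272.5),(192.2,241.8)],[(346,223.8),(391.3,224.2),(391.2,259.7),(345.7,259.2)],"lid")
# handle (dark)
def dark(im,b,th):
    x0,y0,x1,y1=b;g=im[y0:y1,x0:x1].max(2)<th;n,l,st,ce=cv2.connectedComponentsWithStats(g.astype(np.uint8));k=1+st[1:,4].argmax()
    return cv2.minAreaRect((np.argwhere(l==k)[:,::-1]+[x0,y0]).astype(np.float32)),ce[k]+[x0,y0]
a=dark(t,(345,230,395,255),75);b=dark(s,(165,240,205,285),65);print("handle",a,b,tri(b[0][0],a[0][0]))
# box barrels tri by hand later; pin
rt=(178.5,237.8);rs=(298.9,155.5);print("tab",tri(rs,rt),onz("top",rt,.01),onz("side",rs,.01))
for n,im,b in(("side",s,(285,115,330,170)),("top",t,(118,225,200,255))):
    x0,y0,x1,y1=b;g=im[y0:y1,x0:x1];w=(g.min(2)<np.median(g.min(2))-25).astype(np.uint8)
    m,l,st,ce=cv2.connectedComponentsWithStats(w);k=1+st[1:,4].argmax()
    p=np.argwhere(l==k)[:,::-1]+[x0,y0];v=cv2.fitLine(p.astype(np.float32),cv2.DIST_HUBER,0,.01,.01).ravel();q=(p-v[2:])@v[:2]
    A,B=v[2:]+v[:2]*q.min(),v[2:]+v[:2]*q.max()
    WA,WB=onz(n,A,.005),onz(n,B,.005);print(n,A,B,WA,WB,np.linalg.norm(WA-WB),np.arctan2(*(WB-WA)[1::-1]))
E
```

```text
box [0.5807 0.0693 0.051 ] err 0.0027
box [ 0.5539 -0.0339  0.0472] err 0.0003
box [ 0.4768 -0.0173  0.0494] err 0.0034
box [0.5016 0.0862 0.0491] err 0.0026
box c [0.5283 0.0261 0.0492] size 0.0799 0.1065 yaw -0.212 -0.245
lid [ 0.4725 -0.2096  0.008 ] err 0.0005
lid [ 0.4717 -0.3199  0.0094] err 0.001
lid [ 0.3875 -0.3169  0.0088] err 0.0026
lid [ 0.3896 -0.2064  0.0085] err 0.0024
lid c [ 0.4303 -0.2632  0.0087] size 0.0836 0.1105 yaw -0.037 -0.013
handle (((370.5, 242.0), (8.0, 35.0), 90.0), array([370.3106383 , 241.61702128])) (((187.0369110107422, 263.5113220214844), (9.862069129943848, 34.75862121582031), 43.602821350097656), array([186.59919028, 262.65991903])) (array([ 0.42944059, -0.26359946,  0.02454483]), np.float64(0.0018484993429575616))
tab (array([0.43927956, 0.1902544 , 0.0068626 ]), np.float64(0.0017008965318638075)) [0.43798883 0.18840554 0.01      ] [0.44177562 0.18945924 0.01      ]
side [294.17086765 162.49040947] [319.15180751 126.10422339] [0.44390999 0.16391246 0.005     ] [0.42089015 0.32225628 0.005     ] 0.160008370078193 1.7151637690274755
top [124.95900254 246.74663663] [189.3758857  236.32291654] [0.41576317 0.31862348 0.005     ] [0.44177685 0.16342998 0.005     ] 0.15735861555164765 -1.4047192953439254
```

```bash
cat >> h.py <<'E'
def plan(P,yaw,v=.035,w=.12,via=None):
    """rows (tool axes, mm/rad) from the present pose to TCP P (m), tool-x yaw, tool down"""
    from scipy.spatial.transform import Rotation as Ro
    s=robot.read_state();p=np.array(s["eef_pos"]);R=np.array(s["ee_rot"])
    c,si=np.cos(yaw),np.sin(yaw);G=np.array([[c,si,0],[si,-c,0],[0,0,-1.]])
    rv=Ro.from_matrix(R.T@G).as_rotvec();d=np.array(P)-p
    N=int(max(np.ceil(np.linalg.norm(d)/v),np.ceil(np.linalg.norm(rv)/w),1));rows=[]
    for k in range(N):
        Rk=R@Ro.from_rotvec(rv*k/N).as_matrix()
        rows.append([(Rk.T@d*1000/N).round(1).tolist(),(rv/N).round(4).tolist()])
    print("from",p.round(4),"yaw",np.arctan2(R[1,0],R[0,0]).round(4),"dz",d.round(4),"N",N)
    for i in range(0,N,8): print(rows[i:i+8])
E
python3 - <<'E'
from h import *
print(tri((60,300),(500,295)), tri((60,300),(467,295)),onz("top",(467,295),0))
for n,S in(("side",[(316.5,199.2),(283.2,221.7),(264.8,201.3),(295.8,180.5)]),("top",[(228.8,176.2),(272.7,187.2),(266.5,221.7),(221,210.5)])):print(n,"box",np.mean([onz(n,p,.05) for p in S],0))
for n,S in(("side",[(215,260.5),(184.5,292.7),(161,272.5),(192.2,241.8)]),("top",[(346,223.8),(391.3,224.2),(391.2,259.7),(345.7,259.2)])):print(n,"lid",np.mean([onz(n,p,.014) for p in S],0))
plan((.30,-.36,.25),1.549)
E
```

```text
(array([ 0.31412791, -0.52439926,  0.1275263 ]), np.float64(0.010212656891157681)) (array([ 0.28942788, -0.50512306,  0.04944992]), np.float64(0.016782467683430505)) [ 0.29548049 -0.51431077  0.        ]
side box [0.52998757 0.0272636  0.05      ]
top box [0.52664683 0.02461671 0.05      ]
side lid [ 0.43405365 -0.26360203  0.014     ]
top lid [ 0.42905334 -0.26314809  0.014     ]
from [ 0.1825 -0.6755  0.2383] yaw 0.2638 dz [0.1175 0.3155 0.0117] N 11
[[[17.8, -24.9, -1.0], [-0.0001, -0.0001, -0.1168]], [[20.6, -22.7, -1.0], [-0.0001, -0.0001, -0.1168]], [[23.1, -20.1, -1.0], [-0.0001, -0.0001, -0.1168]], [[25.3, -17.3, -1.0], [-0.0001, -0.0001, -0.1168]], [[27.1, -14.2, -1.0], [-0.0001, -0.0001, -0.1168]], [[28.6, -11.0, -1.0], [-0.0001, -0.0001, -0.1168]], [[29.7, -7.6, -1.1], [-0.0001, -0.0001, -0.1168]], [[30.3, -4.0, -1.1], [-0.0001, -0.0001, -0.1168]]]
[[[30.6, -0.5, -1.1], [-0.0001, -0.0001, -0.1168]], [[30.4, 3.1, -1.1], [-0.0001, -0.0001, -0.1168]], [[29.9, 6.6, -1.1], [-0.0001, -0.0001, -0.1168]]]
```

Call:
servo_tool --plan '[[[18, -25, -1], [0, 0, -0.117]], [[20.6, -22.7, -1], [0, 0, -0.117]], [[23, -20, -1], [0, 0, -0.117]], [[25.3, -17.3, -1], [0, 0, -0.117]], [[27, -14, -1], [0, 0, -0.117]], [[28.6, -11, -1], [0, 0, -0.117]], [[29.7, -7.6, -1], [0, 0, -0.117]], [[30.3, -4, -1], [0, 0, -0.117]]]' --claw 75 --force 40

```text
t: 0.77
eef_pos: [0.2682, -0.4448, 0.2467]
ee_rot: [[0.357, 0.934, -0.0], [0.934, -0.357, 0.0], [0.0, -0.0, -1.0]]
contact_force: [0.3, 0.2, -0.2]
grip_width: 0.748
grip_force: 0.0
```

Call:
servo_tool --plan '[[[30.6, -0.5, -1], [0, 0, -0.117]], [[30.4, 3, -1], [0, 0, -0.117]], [[30, 6.6, -1], [0, 0, -0.117]], [[0, 0, 0], [0, 0, 0]]]'

```text
t: 1.1
eef_pos: [0.3004, -0.3564, 0.2496]
ee_rot: [[0.011, 1.0, -0.0], [1.0, -0.011, 0.001], [0.001, -0.0, -1.0]]
contact_force: [-0.5, 0.1, -0.4]
grip_width: 0.75
grip_force: 0.0
```

```bash
python3 -c "
from h import *
print(robot.read_state()['t']);plan((.431,-.2634,.10),1.549)"
```

```text
1.1
from [ 0.3004 -0.3564  0.2496] yaw 1.56 dz [ 0.1306  0.093  -0.1496] N 7
[[[13.5, 18.5, 21.4], [-0.0001, -0.0002, 0.0016]], [[13.5, 18.5, 21.4], [-0.0001, -0.0002, 0.0016]], [[13.5, 18.5, 21.4], [-0.0001, -0.0002, 0.0016]], [[13.6, 18.5, 21.4], [-0.0001, -0.0002, 0.0016]], [[13.6, 18.4, 21.4], [-0.0001, -0.0002, 0.0016]], [[13.6, 18.4, 21.4], [-0.0001, -0.0002, 0.0016]], [[13.7, 18.4, 21.4], [-0.0001, -0.0002, 0.0016]]]
```

Call:
servo_tool --plan '[[[13.5, 18.5, 21.4], [0, 0, 0.0016]], [[13.5, 18.5, 21.4], [0, 0, 0.0016]], [[13.5, 18.5, 21.4], [0, 0, 0.0016]], [[13.6, 18.5, 21.4], [0, 0, 0.0016]], [[13.6, 18.4, 21.4], [0, 0, 0.0016]], [[13.6, 18.4, 21.4], [0, 0, 0.0016]], [[13.7, 18.4, 21.4], [0, 0, 0.0016]], [[0, 0, 0], [0, 0, 0]]]'

```text
t: 1.77
eef_pos: [0.4321, -0.2662, 0.0966]
ee_rot: [[0.03, 1.0, -0.003], [1.0, -0.03, 0.003], [0.002, -0.003, -1.0]]
contact_force: [-0.5, 0.8, -0.8]
grip_width: 0.747
grip_force: 0.0
```

Call:
servo_tool --plan '[[[0, 0, 14], [0, 0, 0]], [[0, 0, 14], [0, 0, 0]], [[0, 0, 12], [0, 0, 0]], [[0, 0, 8], [0, 0, 0]], [[0, 0, 4], [0, 0, 0]], [[0, 0, 0], [0, 0, 0]]]'

```text
t: 2.27
eef_pos: [0.431, -0.2685, 0.0476]
ee_rot: [[0.032, 0.999, -0.001], [0.999, -0.032, 0.001], [0.001, -0.001, -1.0]]
contact_force: [-0.2, 0.9, 0.4]
grip_width: 0.75
grip_force: 0.0
```

```bash
python3 - <<'E'
from h import *
put=lambda out,*cs: cv2.imwrite(out,np.hstack([cv2.copyMakeBorder(c,0,max(k.shape[0] for k in cs)-c.shape[0],0,4,0) for c in cs]))
put("pics/c3.png",crop("top",320,190,90,90,4,0),crop("side",140,200,90,95,4,0))
E
```

```text
(no output)
```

View pics/c3.png

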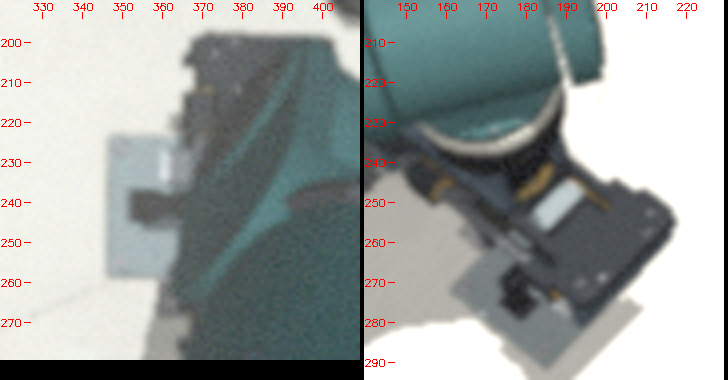

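The lid is undisturbed and the fingers straddle the bar. Closing and lifting now.

Call:
servo_tool --plan '[[[0, 0, 0], [0, 0, 0]], [[0, 0, 0], [0, 0, 0]], [[0, 0, 0], [0, 0, 0]], [[0, 0, 0], [0, 0, 0]], [[0, 0, 0], [0, 0, 0]], [[0, 0, 0], [0, 0, 0]], [[0, 0, 0], [0, 0, 0]], [[0, 0, 0], [0, 0, 0]]]' --claw 0 --force 55

```text
t: 3.03
eef_pos: [0.4314, -0.2684, 0.0481]
ee_rot: [[0.031, 1.0, -0.0], [1.0, -0.031, 0.0], [0.0, -0.0, -1.0]]
contact_force: [-0.8, -0.2, -0.6]
grip_width: 0.203
grip_force: 0.0
```

Call:
servo_tool --plan '[[[0, 0, -8], [0, 0, 0]], [[0, 0, -18], [0, 0, 0]], [[0, 0, -25], [0, 0, 0]], [[0, 0, -25], [0, 0, 0]], [[0, 0, -20], [0, 0, 0]], [[0, 0, -4], [0, 0, 0]], [[0, 0, 0], [0, 0, 0]]]'

```text
t: 3.62
eef_pos: [0.4319, -0.2687, 0.1493]
ee_rot: [[0.031, 1.0, 0.002], [1.0, -0.031, -0.001], [-0.001, 0.002, -1.0]]
contact_force: [0.5, -0.2, -4.3]
grip_width: 0.148
grip_force: 55.0
```

```bash
python3 -c "
from h import *
plan((.530,.020,.16),1.571-.23)"
```

```text
from [ 0.4319 -0.2687  0.1493] yaw 1.5397 dz [0.0981 0.2887 0.0107] N 9
[[[32.4, 9.9, -1.2], [0.0002, 0.0001, 0.0221]], [[32.6, 9.2, -1.2], [0.0002, 0.0001, 0.0221]], [[32.8, 8.5, -1.2], [0.0002, 0.0001, 0.0221]], [[33.0, 7.7, -1.2], [0.0002, 0.0001, 0.0221]], [[33.2, 7.0, -1.2], [0.0002, 0.0001, 0.0221]], [[33.3, 6.3, -1.2], [0.0002, 0.0001, 0.0221]], [[33.4, 5.5, -1.2], [0.0002, 0.0001, 0.0221]], [[33.5, 4.8, -1.2], [0.0002, 0.0001, 0.0221]]]
[[[33.6, 4.1, -1.2], [0.0002, 0.0001, 0.0221]]]
```

Call:
servo_tool --plan '[[[12, 4, 0], [0, 0, 0.02]], [[22, 6.5, 0], [0, 0, 0.022]], [[32.6, 9.2, -1], [0, 0, 0.022]], [[32.8, 8.5, -1], [0, 0, 0.022]], [[33, 7.7, -1], [0, 0, 0.022]], [[33.2, 7, -1], [0, 0, 0.022]], [[33.3, 6.3, -1], [0, 0, 0.022]], [[33.4, 5.5, -1], [0, 0, 0.022]]]'

```text
t: 4.28
eef_pos: [0.512, -0.042, 0.1525]
ee_rot: [[0.205, 0.979, -0.002], [0.979, -0.205, 0.0], [-0.0, -0.002, -1.0]]
contact_force: [1.0, -1.0, -3.7]
grip_width: 0.15
grip_force: 55.0
```

Call:
servo_tool --plan '[[[33.4, 4.8, -1], [0, 0, 0.022]], [[20, 2, -1], [0, 0, 0.01]], [[10, 1, -1], [0, 0, 0]], [[0, 0, 0], [0, 0, 0]], [[0, 0, 0], [0, 0, 0]], [[0, 0, 0], [0, 0, 0]]]'

```text
t: 4.78
eef_pos: [0.5332, 0.0156, 0.1564]
ee_rot: [[0.235, 0.972, -0.001], [0.972, -0.235, -0.0], [-0.0, -0.001, -1.0]]
contact_force: [0.8, -0.2, -3.4]
grip_width: 0.151
grip_force: 55.0
```

```bash
python3 - <<'E'
from h import *
put=lambda out,*cs: cv2.imwrite(out,np.hstack([cv2.copyMakeBorder(c,0,max(k.shape[0] for k in cs)-c.shape[0],0,4,0) for c in cs]))
for n in("top","side"): cv2.imwrite(f"pics/{n}4.png",robot.snapshot(n))
put("pics/c4.png",crop("",205,150,85,95,5,0,cv2.imread("pics/top4.png")),crop("",245,140,75,95,5,0,cv2.imread("pics/side4.png")))
E
```

```text
(no output)
```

View pics/c4.png

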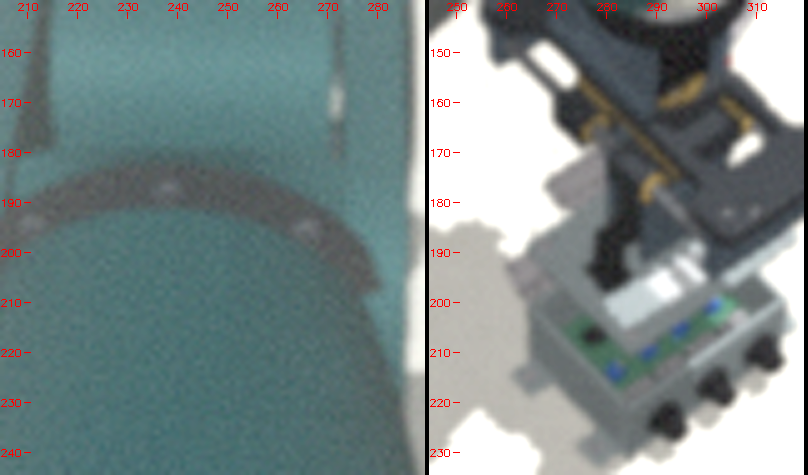

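```bash
python3 - <<'E'
from h import *
from scipy.optimize import least_squares
for n,S in(("side",[(316.5,199.2),(283.2,221.7),(264.8,201.3),(295.8,180.5)]),("top",[(228.8,176.2),(272.7,187.2),(266.5,221.7),(221,210.5)])):
    P=np.array([onz(n,p,.05) for p in S]);ex=(P[0]+P[1]-P[2]-P[3])/2;ey=(P[0]+P[3]-P[1]-P[2])/2;print(n,np.linalg.norm(ex),np.linalg.norm(ey),np.arctan2(ex[1],ex[0]),np.arctan2(-ey[0],ey[1]))
s=robot.read_state();p=np.array(s["eef_pos"]);R=np.array(s["ee_rot"]);print(p,np.arctan2(R[1,0],R[0,0])-np.pi/2)
obs=np.array([(262.7,189.9),(284.3,210.7)]);bx,by=R[:,1],R[:,0]
def f(q,full=0):
    c=p+by*q[0]+[0,0,-.034+q[1]]  # plate top centre
    C=np.array([c-bx*.042-by*.055,c+bx*.042-by*.055])+[.002,0,0]
    r=(proj("side",C)-obs).ravel();return r
r=least_squares(f,[0,0]);print(r.x,r.fun); print(f([.005,0]),f([.005,.005]))
E
```

```text
side 0.07891818790664235 0.1083318693414888 -0.23100093597405452 -0.24058405389482346
top 0.08084877703841704 0.10560358111530278 -0.19165232853371447 -0.24140893083257908
[0.53341989 0.01545763 0.15673569] -0.23831061986500424
[ 0.00328438 -0.00479093] [ 0.01625356 -0.77870966  0.03740797  0.81156047]
[ 0.52009529 -2.26574549  0.62186563 -0.65245541] [ 0.47235178 -3.45391699  0.65317713 -1.79343846]
```

```bash
python3 - <<'E'
from h import *
for n,S in(("side",[(288.7,178.3),(266.2,192.8)]),("top",[(224.3,217.2),(257.2,224.5)])):
    P=np.array([onz(n,p,.059) for p in S]);d=P[0]-P[1];print(n,P.mean(0),np.linalg.norm(d),np.arctan2(-d[0],d[1]))
print(tri((288.7,178.3),(224.3,217.2)),tri((266.2,192.8),(257.2,224.5)))
for n in("side","top"):
  for c in((.5288,.026),):
    y=-.238;bx=np.array([np.cos(y),np.sin(y),0]);by=np.array([-bx[1],bx[0],0]);C=np.array([*c,.05])
    print(n,proj(n,[C+sx*.042*bx+sy*.055*by for sx,sy in((1,1),(1,-1),(-1,-1),(-1,1))]).round(1).tolist())
c=np.array([.5288,.026]);by=by[:2]
plan((*(c-by*.004),.125),1.571-.238)
E
```

```text
side [0.47895391 0.03994449 0.059     ] 0.07548171612211724 -0.24589262020866998
top [0.47550529 0.03851698 0.059     ] 0.07614216980322625 -0.21550270401504645
(array([0.48528494, 0.07739257, 0.05523929]), np.float64(0.0018905598056634186)) (array([0.46851013, 0.00242083, 0.05860394]), np.float64(0.0015605493309140041))
side [[316.1, 199.9], [283.4, 222.6], [262.9, 201.0], [295.3, 179.6]]
top [[227.9, 174.6], [274.3, 186.0], [265.6, 221.4], [218.8, 209.9]]
from [0.5334 0.0155 0.1567] yaw 1.3325 dz [-0.0056  0.0067 -0.0317] N 1
[[[5.2, -7.0, 31.7], [-0.0007, 0.0002, -0.0005]]]
```

Call:
servo_tool --plan '[[[2.7, -2.9, 5], [0, 0, 0]], [[2.7, -2.9, 10], [0, 0, 0]], [[0, 0, 12], [0, 0, 0]], [[0, 0, 10], [0, 0, 0]], [[0, 0, 5], [0, 0, 0]], [[0, 0, 0], [0, 0, 0]], [[0, 0, 0], [0, 0, 0]]]'

```text
t: 5.47
eef_pos: [0.5294, 0.0231, 0.1146]
ee_rot: [[0.235, 0.972, -0.001], [0.972, -0.235, 0.0], [-0.0, -0.001, -1.0]]
contact_force: [1.1, -0.5, -3.1]
grip_width: 0.143
grip_force: 55.0
```

```bash
python3 - <<'E'
from h import *
s=robot.read_state();print(s["t"],s["eef_pos"],s["contact_force"])
im=robot.snapshot("side");cv2.imwrite("pics/side5.png",im)
cv2.imwrite("pics/c5.png",crop("",248,158,80,74,9,0,im))
E
```

```text
5.4667 [0.5294191  0.02307423 0.11464508] [ 1.09927826 -0.49337398 -3.08957966]
```

View pics/c5.png

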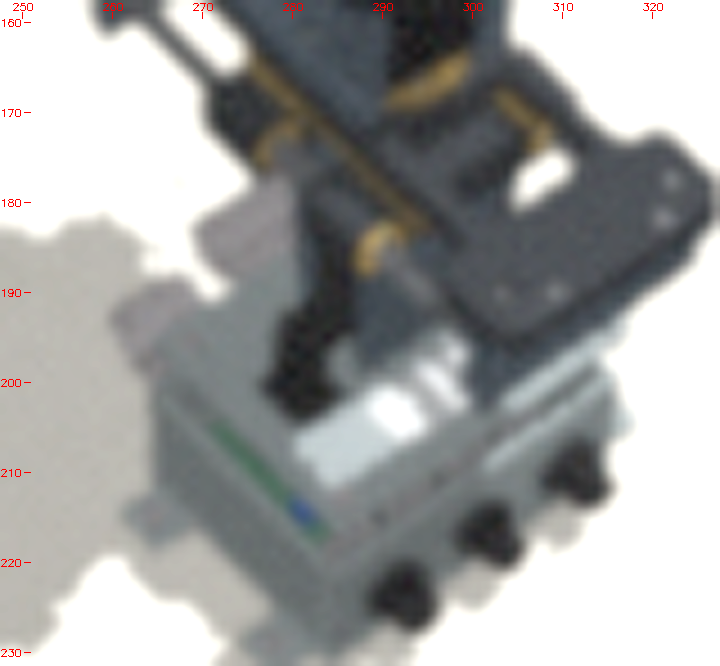

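```bash
python3 - <<'E'
from h import *
from scipy.ndimage import map_coordinates as mc
im=cv2.imread("pics/side5.png").astype(float);im0=cv2.imread("pics/side0.png").astype(float)
y=-.238;bx=np.array([np.cos(y),np.sin(y),0]);by=np.array([-bx[1],bx[0],0]);C=np.array([.530+.002,.026,.05])
print("positions in side-camera box frame, z=.05 plane")
ys=np.arange(-70,-28,2)/1000
for nm,I in(("before",im0),("now",im)):
  for c,cn in((1,"G"),(2,"R")):
    acc=[]
    for sx in (-.005,0,.005,.010,.015,.02):
        q=proj("side",C+sx*bx+ys[:,None]*by);acc.append(mc(I[...,c],[q[:,1],q[:,0]],order=1))
    print(nm,cn,list(zip((ys*1000).astype(int).tolist(),np.mean(acc,0).astype(int).tolist())))
xs=np.arange(20,70,2)/1000
for nm,I in(("before",im0),("now",im)):
    acc=[]
    for sy in (-.045,-.04,-.035,-.03,-.025):
        q=proj("side",C+xs[:,None]*bx+sy*by);acc.append(mc(I[...,1],[q[:,1],q[:,0]],order=1))
    print(nm,"x",list(zip((xs*1000).astype(int).tolist(),np.mean(acc,0).astype(int).tolist())))
E
```

```text
positions in side-camera box frame, z=.05 plane
before G [(-70, 81), (-68, 71), (-66, 66), (-64, 65), (-62, 64), (-60, 64), (-58, 66), (-56, 72), (-54, 88), (-52, 107), (-50, 116), (-48, 110), (-46, 100), (-44, 93), (-42, 92), (-40, 92), (-38, 94), (-36, 97), (-34, 100), (-32, 103), (-30, 105)]
before R [(-70, 79), (-68, 66), (-66, 61), (-64, 60), (-62, 60), (-60, 60), (-58, 61), (-56, 66), (-54, 81), (-52, 97), (-50, 101), (-48, 86), (-46, 68), (-44, 57), (-42, 57), (-40, 59), (-38, 63), (-36, 64), (-34, 65), (-32, 64), (-30, 65)]
now G [(-70, 87), (-68, 75), (-66, 70), (-64, 69), (-62, 69), (-60, 69), (-58, 69), (-56, 71), (-54, 75), (-52, 79), (-50, 78), (-48, 71), (-46, 66), (-44, 66), (-42, 73), (-40, 81), (-38, 87), (-36, 93), (-34, 104), (-32, 116), (-30, 124)]
now R [(-70, 83), (-68, 71), (-66, 65), (-64, 64), (-62, 64), (-60, 64), (-58, 64), (-56, 66), (-54, 70), (-52, 72), (-50, 68), (-48, 55), (-46, 46), (-44, 49), (-42, 62), (-40, 73), (-38, 80), (-36, 88), (-34, 99), (-32, 110), (-30, 117)]
before x [(20, 95), (22, 104), (24, 108), (26, 111), (28, 112), (30, 113), (32, 114), (34, 114), (36, 118), (38, 114), (40, 98), (42, 84), (44, 74), (46, 65), (48, 54), (50, 45), (52, 40), (54, 39), (56, 42), (58, 49), (60, 58), (62, 73), (64, 84), (66, 105), (68, 132)]
now x [(20, 83), (22, 82), (24, 82), (26, 82), (28, 79), (30, 75), (32, 74), (34, 73), (36, 77), (38, 79), (40, 74), (42, 70), (44, 64), (46, 57), (48, 46), (50, 38), (52, 33), (54, 34), (56, 38), (58, 47), (60, 56), (62, 69), (64, 81), (66, 107), (68, 138)]
```

Call:
servo_tool --plan '[[[-1.6, -0.5, 1], [0, 0, 0]], [[0, 0, 2], [0, 0, 0]], [[0, 0, 3], [0, 0, 0]], [[0, 0, 3], [0, 0, 0]], [[0, 0, 2], [0, 0, 0]], [[0, 0, 1], [0, 0, 0]], [[0, 0, 0], [0, 0, 0]]]'

```text
t: 6.1
eef_pos: [0.5286, 0.0217, 0.1028]
ee_rot: [[0.235, 0.972, -0.0], [0.972, -0.235, -0.0], [-0.0, -0.0, -1.0]]
contact_force: [-0.1, -0.1, -3.1]
grip_width: 0.15
grip_force: 55.0
```

Call:
servo_tool --plan '[[[0, 0, 1], [0, 0, 0]], [[0, 0, 1], [0, 0, 0]], [[0, 0, 1], [0, 0, 0]], [[0, 0, 0.5], [0, 0, 0]], [[0, 0, 0], [0, 0, 0]]]'

```text
t: 6.52
eef_pos: [0.5287, 0.0217, 0.0995]
ee_rot: [[0.235, 0.972, -0.0], [0.972, -0.235, -0.0], [-0.0, -0.0, -1.0]]
contact_force: [-0.6, 0.3, -4.3]
grip_width: 0.153
grip_force: 55.0
```

Call:
servo_tool --plan '[[[0, 0, 0.7], [0, 0, 0]], [[0, 0, 0.7], [0, 0, 0]], [[0, 0, 0.6], [0, 0, 0]], [[0, 0, 0], [0, 0, 0]]]'

```text
t: 6.85
eef_pos: [0.5286, 0.0217, 0.0975]
ee_rot: [[0.235, 0.972, -0.0], [0.972, -0.235, 0.0], [-0.0, -0.0, -1.0]]
contact_force: [0.3, -0.4, -3.2]
grip_width: 0.142
grip_force: 55.0
```

Call:
servo_tool --plan '[[[0, 0, 0.7], [0, 0, 0]], [[0, 0, 0.7], [0, 0, 0]], [[0, 0, 0.6], [0, 0, 0]], [[0, 0, 0], [0, 0, 0]]]'

```text
t: 7.18
eef_pos: [0.5286, 0.0217, 0.0955]
ee_rot: [[0.235, 0.972, -0.0], [0.972, -0.235, 0.0], [-0.0, -0.0, -1.0]]
contact_force: [-0.2, -1.0, -3.6]
grip_width: 0.15
grip_force: 55.0
```

Call:
servo_tool --plan '[[[0, 0, 0.7], [0, 0, 0]], [[0, 0, 0.7], [0, 0, 0]], [[0, 0, 0.6], [0, 0, 0]], [[0, 0, 0], [0, 0, 0]]]'

```text
t: 7.52
eef_pos: [0.5288, 0.0216, 0.0937]
ee_rot: [[0.235, 0.972, 0.0], [0.972, -0.235, -0.0], [-0.0, 0.0, -1.0]]
contact_force: [0.2, 0.0, -0.8]
grip_width: 0.152
grip_force: 55.0
```

Call:
servo_tool --plan '[[[0, 0, 0.7], [0, 0, 0]], [[0, 0, 0.7], [0, 0, 0]], [[0, 0, 0.6], [0, 0, 0]], [[0, 0, 0], [0, 0, 0]]]'

```text
t: 7.85
eef_pos: [0.529, 0.0216, 0.0934]
ee_rot: [[0.235, 0.972, -0.001], [0.972, -0.235, -0.0], [-0.0, -0.001, -1.0]]
contact_force: [-15.0, -2.0, 38.6]
grip_width: 0.15
grip_force: 55.0
```

```bash
python3 - <<'E'
from h import *
s=robot.read_state();print(s["t"],s["eef_pos"],s["contact_force"],s["moment"])
im=robot.snapshot("side");cv2.imwrite("pics/side6.png",im)
cv2.imwrite("pics/c6.png",crop("",248,158,80,74,9,0,im))
E
```

```text
7.85 [0.52898019 0.02159876 0.09337544] [-14.99823912  -1.96284677  38.60406708] [-0.17477755  2.70741493  0.00724104]
```

View pics/c6.png

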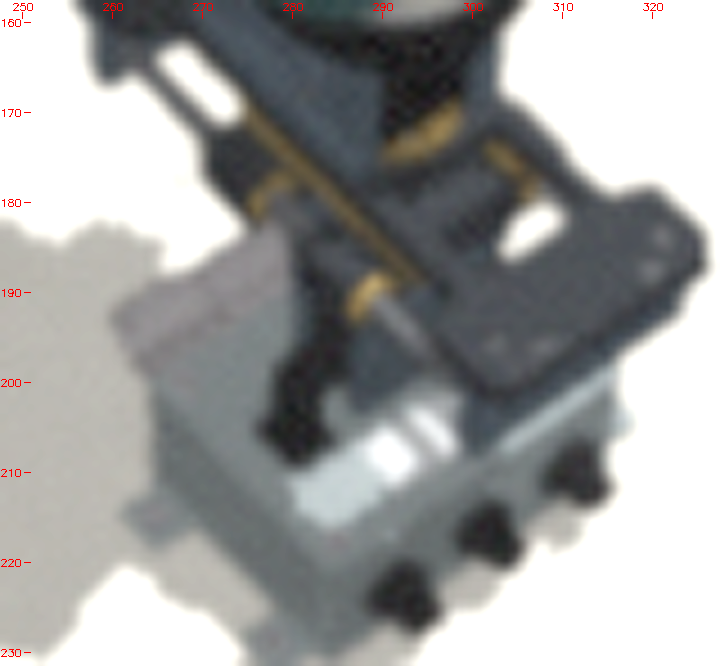

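Lid seated flush with its barrel between the box's barrels (crop around (270,190)). I'll ease off, release and rise.

Call:
servo_tool --plan '[[[0, 0, -0.7], [0, 0, 0]], [[0, 0, -0.4], [0, 0, 0]], [[0, 0, 0], [0, 0, 0]], [[0, 0, 0], [0, 0, 0]]]'

```text
t: 8.23
eef_pos: [0.5289, 0.0216, 0.0934]
ee_rot: [[0.235, 0.972, 0.0], [0.972, -0.235, -0.0], [-0.0, 0.0, -1.0]]
contact_force: [-5.3, -1.8, 11.1]
grip_width: 0.149
grip_force: 55.0
```

Call:
servo_tool --plan '[[[0, 0, 0], [0, 0, 0]], [[0, 0, 0], [0, 0, 0]], [[0, 0, 0], [0, 0, 0]], [[0, 0, 0], [0, 0, 0]], [[0, 0, 0], [0, 0, 0]], [[0, 0, 0], [0, 0, 0]]]' --claw 55

```text
t: 8.73
eef_pos: [0.5287, 0.0217, 0.0927]
ee_rot: [[0.235, 0.972, 0.0], [0.972, -0.235, 0.0], [0.0, 0.0, -1.0]]
contact_force: [-1.2, -0.9, -0.2]
grip_width: 0.542
grip_force: 0.0
```

Call:
servo_tool --plan '[[[0, 0, -5], [0, 0, 0]], [[0, 0, -15], [0, 0, 0]], [[0, 0, -25], [0, 0, 0]], [[0, 0, -30], [0, 0, 0]], [[0, 0, -20], [0, 0, 0]], [[0, 0, 0], [0, 0, 0]]]'

```text
t: 9.23
eef_pos: [0.5308, 0.0217, 0.1921]
ee_rot: [[0.235, 0.972, 0.006], [0.972, -0.235, -0.0], [0.001, 0.006, -1.0]]
contact_force: [0.9, 0.4, 0.3]
grip_width: 0.55
grip_force: 0.0
```

```bash
python3 -c "
from h import *
d=np.array([.1545,-.988]);t=np.array([.4392,.1884])+d*.004;print(t)
plan((*t,.07),1.726,v=.032)"
```

```text
[0.439818 0.184448]
from [0.5308 0.0217 0.1921] yaw 1.3336 dz [-0.091   0.1628 -0.1221] N 7
[[[19.5, -18.2, 17.4], [0.0009, -0.0, -0.0561]], [[20.5, -17.1, 17.4], [0.0009, -0.0, -0.0561]], [[21.4, -15.9, 17.4], [0.0009, -0.0, -0.0561]], [[22.3, -14.6, 17.4], [0.0009, -0.0, -0.0561]], [[23.1, -13.3, 17.4], [0.0009, -0.0, -0.0561]], [[23.8, -12.0, 17.4], [0.0009, -0.0, -0.0561]], [[24.4, -10.6, 17.4], [0.0009, -0.0, -0.0561]]]
```

Call:
servo_tool --plan '[[[19.5, -18.2, 10], [0, 0, -0.056]], [[20.5, -17, 14], [0, 0, -0.056]], [[21.4, -15.9, 17], [0, 0, -0.056]], [[22.3, -14.6, 20], [0, 0, -0.056]], [[23, -13.3, 22], [0, 0, -0.056]], [[23.8, -12, 22], [0, 0, -0.056]], [[24.4, -10.6, 17], [0, 0, -0.056]], [[0, 0, 0], [0, 0, 0]]]'

```text
t: 9.9
eef_pos: [0.4337, 0.1859, 0.0626]
ee_rot: [[-0.16, 0.987, -0.005], [0.987, 0.16, -0.002], [-0.001, -0.005, -1.0]]
contact_force: [-1.6, -0.4, -0.8]
grip_width: 0.554
grip_force: 0.0
```

Call:
servo_tool --plan '[[[0, 0, 0], [0, 0, 0]], [[0, 0, 0], [0, 0, 0]], [[0, 0, 0], [0, 0, 0]]]'

```text
t: 10.15
eef_pos: [0.4384, 0.1839, 0.0664]
ee_rot: [[-0.153, 0.988, 0.001], [0.988, 0.153, 0.0], [0.0, 0.001, -1.0]]
contact_force: [-0.5, 0.3, -0.4]
grip_width: 0.551
grip_force: 0.0
```

```bash
python3 - <<'E'
from h import *
plan((.4398,.1844,.0265),1.726,v=.01)
t=robot.snapshot("top");s=robot.snapshot("side")
# lid check from side: grey profile not needed; show both
put=lambda out,*cs: cv2.imwrite(out,np.hstack([cv2.copyMakeBorder(c,0,max(k.shape[0] for k in cs)-c.shape[0],0,4,0) for c in cs]))
put("pics/c7.png",crop("",200,165,90,70,4,0,t),crop("",245,115,80,115,5,0,s))
E
```

```text
from [0.4384 0.1839 0.0664] yaw 1.7242 dz [ 0.0014  0.0005 -0.0399] N 4
[[[0.1, 0.4, 10.0], [0.0003, -0.0001, -0.0004]], [[0.1, 0.4, 10.0], [0.0003, -0.0001, -0.0004]], [[0.1, 0.4, 10.0], [0.0003, -0.0001, -0.0004]], [[0.1, 0.4, 10.0], [0.0003, -0.0001, -0.0004]]]
```

View pics/c7.png

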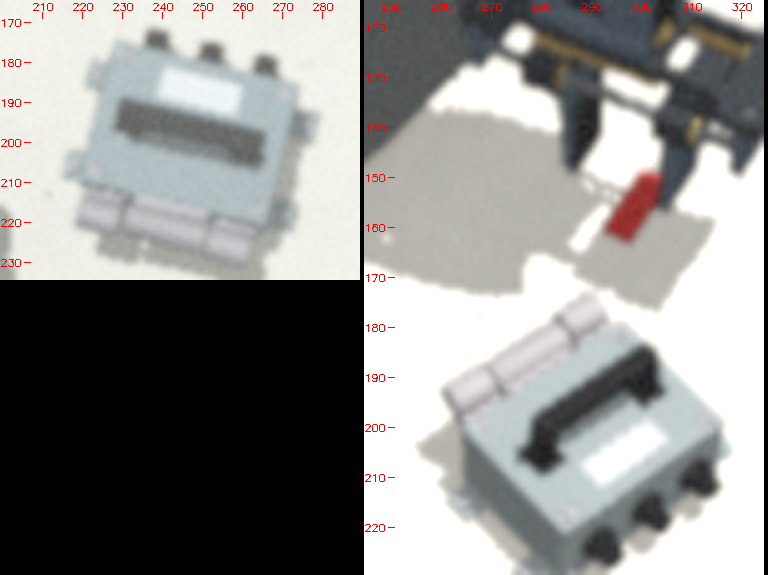

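Lid is flush and its barrel is in line with the box's two (top ≈(100,215); side from (265,190) to (305,177)). Fingers straddle the red tab, so I'll descend and grip.

Call:
servo_tool --plan '[[[0, 0.6, 12], [0, 0, 0]], [[0, 0.6, 12], [0, 0, 0]], [[0, 0, 9], [0, 0, 0]], [[0, 0, 5], [0, 0, 0]], [[0, 0, 2], [0, 0, 0]], [[0, 0, 0], [0, 0, 0]], [[0, 0, 0], [0, 0, 0]], [[0, 0, 0], [0, 0, 0]]]'

```text
t: 10.92
eef_pos: [0.439, 0.1845, 0.0261]
ee_rot: [[-0.154, 0.988, 0.001], [0.988, 0.154, 0.0], [0.0, 0.001, -1.0]]
contact_force: [0.1, -0.3, -0.5]
grip_width: 0.549
grip_force: 0.0
```

Call:
servo_tool --plan '[[[0, 0, 0], [0, 0, 0]], [[0, 0, 0], [0, 0, 0]], [[0, 0, 0], [0, 0, 0]], [[0, 0, 0], [0, 0, 0]], [[0, 0, 0], [0, 0, 0]], [[0, 0, 0], [0, 0, 0]], [[0, 0, 0], [0, 0, 0]], [[0, 0, 0], [0, 0, 0]]]' --claw 0 --force 50

```text
t: 11.58
eef_pos: [0.4387, 0.1845, 0.0258]
ee_rot: [[-0.154, 0.988, 0.0], [0.988, 0.154, 0.0], [0.0, 0.0, -1.0]]
contact_force: [0.2, 0.2, 2.9]
grip_width: 0.209
grip_force: 50.0
```

Call:
servo_tool --plan '[[[0, 0, 0], [0, 0, 0]], [[0, 0, 0], [0, 0, 0]], [[0, 0, 0], [0, 0, 0]], [[0, 0, 0], [0, 0, 0]]]'

```text
t: 11.92
eef_pos: [0.4388, 0.1845, 0.0258]
ee_rot: [[-0.154, 0.988, 0.0], [0.988, 0.154, 0.0], [0.0, 0.0, -1.0]]
contact_force: [-0.0, 0.5, 4.2]
grip_width: 0.217
grip_force: 50.0
```

Call:
servo_tool --plan '[[[0, 0, -8], [0, 0, 0]], [[0, 0, -20], [0, 0, 0]], [[0, 0, -30], [0, 0, 0]], [[0, 0, -35], [0, 0, 0]], [[0, 0, -30], [0, 0, 0]], [[0, 0, -20], [0, 0, 0]], [[0, 0, -10], [0, 0, 0]], [[0, 0, 0], [0, 0, 0]]]'

```text
t: 12.58
eef_pos: [0.4395, 0.1847, 0.1808]
ee_rot: [[-0.154, 0.988, 0.003], [0.988, 0.154, 0.001], [0.001, 0.003, -1.0]]
contact_force: [0.2, -0.4, 0.0]
grip_width: 0.218
grip_force: 50.0
```

```bash
python3 -c "
from h import *
s=robot.read_state();print(s['grip_width'],s['contact_force'])
plan((.4274,-.1589,.13),1.3336,v=.032)"
```

```text
0.2184883316480609 [ 0.20072961 -0.42476241  0.01104242]
from [0.4395 0.1847 0.1808] yaw 1.7256 dz [-0.0121 -0.3436 -0.0508] N 11
[[[-30.7, -5.9, 4.6], [0.0003, -0.0001, 0.0356]], [[-30.9, -4.8, 4.6], [0.0003, -0.0001, 0.0356]], [[-31.0, -3.7, 4.6], [0.0003, -0.0001, 0.0356]], [[-31.2, -2.6, 4.6], [0.0003, -0.0001, 0.0356]], [[-31.2, -1.5, 4.6], [0.0003, -0.0001, 0.0356]], [[-31.3, -0.4, 4.6], [0.0003, -0.0001, 0.0356]], [[-31.3, 0.7, 4.6], [0.0003, -0.0001, 0.0356]], [[-31.2, 1.9, 4.6], [0.0003, -0.0001, 0.0356]]]
[[[-31.1, 3.0, 4.6], [0.0003, -0.0001, 0.0356]], [[-31.0, 4.1, 4.6], [0.0003, -0.0001, 0.0356]], [[-30.8, 5.2, 4.6], [0.0003, -0.0001, 0.0356]]]
```

Call:
servo_tool --plan '[[[-15, 2, 0], [0, 0, 0.03]], [[-28, 1, 0], [0, 0, 0.036]], [[-31, 1, 0], [0, 0, 0.036]], [[-31, 2, 0], [0, 0, 0.036]], [[-31, 1, 0], [0, 0, 0.036]], [[-31, -0.4, 0], [0, 0, 0.036]], [[-31, 0.7, 0], [0, 0, 0.036]], [[-31, 1.9, 0], [0, 0, 0.036]]]'

```text
t: 13.25
eef_pos: [0.4522, -0.0447, 0.1771]
ee_rot: [[0.129, 0.992, -0.002], [0.992, -0.129, 0.0], [0.0, -0.002, -1.0]]
contact_force: [0.5, 0.8, -0.5]
grip_width: 0.214
grip_force: 50.0
```

Call:
servo_tool --plan '[[[-31, -1, 0], [0, 0, 0.036]], [[-31, 0, 5], [0, 0, 0.036]], [[-28, 0, 10], [0, 0, 0.035]], [[-15, 0, 15], [0, 0, 0]], [[0, 0, 15], [0, 0, 0]], [[0, 0, 0], [0, 0, 0]], [[0, 0, 0], [0, 0, 0]]]'

```text
t: 13.83
eef_pos: [0.4332, -0.1462, 0.1323]
ee_rot: [[0.232, 0.973, -0.004], [0.973, -0.232, 0.001], [0.001, -0.004, -1.0]]
contact_force: [0.5, -0.1, -0.9]
grip_width: 0.215
grip_force: 50.0
```

```bash
python3 -c "
from h import *
s=robot.read_state();print(s['grip_width'],s['contact_force'])
plan((.4274,-.1589,.0738),1.3336,v=.01)"
```

```text
0.21547723072743452 [ 0.52829281 -0.10198239 -0.88596641]
from [ 0.4332 -0.1462  0.1323] yaw 1.3362 dz [-0.0058 -0.0127 -0.0585] N 7
[[[-2.0, -0.4, 8.4], [-0.0005, -0.0001, 0.0004]], [[-2.0, -0.4, 8.4], [-0.0005, -0.0001, 0.0004]], [[-2.0, -0.4, 8.4], [-0.0005, -0.0001, 0.0004]], [[-2.0, -0.4, 8.4], [-0.0005, -0.0001, 0.0004]], [[-2.0, -0.4, 8.4], [-0.0005, -0.0001, 0.0004]], [[-2.0, -0.4, 8.4], [-0.0005, -0.0001, 0.0004]], [[-2.0, -0.4, 8.4], [-0.0005, -0.0001, 0.0004]]]
```

Call:
servo_tool --plan '[[[-5, -0.4, 3], [0, 0, 0]], [[-5, -0.4, 8], [0, 0, 0]], [[-4, -0.4, 12], [0, 0, 0.001]], [[0, -0.4, 12], [0, 0, 0.001]], [[0, -0.4, 12], [0, 0, 0]], [[0, -0.4, 8.5], [0, 0, 0]], [[0, -0.4, 3], [0, 0, 0]], [[0, 0, 0], [0, 0, 0]]]'

```text
t: 14.5
eef_pos: [0.4281, -0.1594, 0.0747]
ee_rot: [[0.234, 0.972, -0.001], [0.972, -0.234, 0.0], [0.0, -0.001, -1.0]]
contact_force: [-0.2, 0.1, -1.3]
grip_width: 0.216
grip_force: 50.0
```

Call:
servo_tool --plan '[[[0, 0, 0], [0, 0, 0]], [[0, 0, 0], [0, 0, 0]], [[0, 0, 0], [0, 0, 0]]]'

```text
t: 14.75
eef_pos: [0.4288, -0.1597, 0.0758]
ee_rot: [[0.234, 0.972, 0.001], [0.972, -0.234, -0.0], [-0.0, 0.001, -1.0]]
contact_force: [0.9, -0.1, -0.6]
grip_width: 0.213
grip_force: 50.0
```

```bash
python3 - <<'E'
from h import *
s=robot.read_state();p=np.array(s["eef_pos"]);R=np.array(s["ee_rot"]);print(s['t'],R.round(4).tolist(),"axis bx err mm",((p[:2]@[.972,-.2355]-.4528)*1000).round(2))
plan((.4274,-.1589,.0738),1.3336,v=.01)
cv2.imwrite("pics/side8.png",robot.snapshot("side"));t=robot.snapshot("top")
s8=cv2.imread("pics/side8.png")
put=lambda out,*cs: cv2.imwrite(out,np.hstack([cv2.copyMakeBorder(c,0,max(k.shape[0] for k in cs)-c.shape[0],0,4,0) for c in cs]))
put("pics/c8.png",crop("",215,180,80,70,5,0,t),crop("",200,165,95,85,4,0,s8))
E
```

```text
14.75 [[0.2339, 0.9723, 0.001], [0.9723, -0.2339, -0.0004], [-0.0002, 0.001, -1.0]] axis bx err mm 1.64
from [ 0.4288 -0.1597  0.0758] yaw 1.3347 dz [-0.0014  0.0008 -0.002 ] N 1
[[[0.4, -1.6, 2.0], [0.001, 0.0002, 0.0011]]]
```

View pics/c8.png

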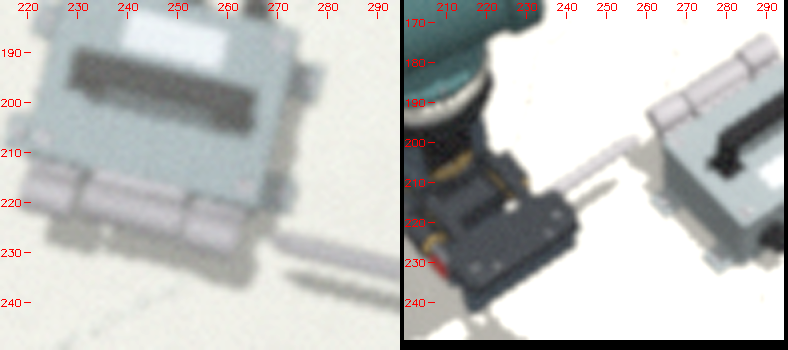

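The rod lies in line with the barrels, its nose about 10 mm short of the −y end barrel (top (270,227), side (258,200)). Correcting by 1.6 mm sideways and 2 mm down, then advancing.

Call:
servo_tool --plan '[[[0, -0.8, 1], [0, 0, 0.0011]], [[0, -0.8, 1], [0, 0, 0]], [[2, 0, 0], [0, 0, 0]], [[2, 0, 0], [0, 0, 0]], [[0, 0, 0], [0, 0, 0]], [[0, 0, 0], [0, 0, 0]]]'

```text
t: 15.35
eef_pos: [0.4279, -0.1552, 0.0732]
ee_rot: [[0.235, 0.972, -0.0], [0.972, -0.235, -0.0], [-0.0, -0.0, -1.0]]
contact_force: [0.1, -0.3, -0.7]
grip_width: 0.211
grip_force: 50.0
```

```bash
cat >> h.py <<'E'
def st():
    s=robot.read_state();p=np.array(s["eef_pos"]);R=np.array(s["ee_rot"])
    print(s["t"],"bx err mm",((p[:2]@[.972,-.2355]-.4528)*1000).round(2),"by",((p[:2]@[.2355,.972])*1000).round(1),"z",(p[2]*1000).round(2),"yawerr",(np.arctan2(R[1,0],R[0,0])-1.3336).round(4),"F",s["contact_force"].round(1),s["grip_width"])
E
python3 -c "from h import *;st()"
```

```text
15.35 bx err mm -0.36 by -50.1 z 73.22 yawerr 0.0002 F [ 0.1 -0.3 -0.7] 0.21106399687341912
```

Call:
servo_tool --plan '[[[2, 0.3, -0.5], [0, 0, 0]], [[2, 0, 0], [0, 0, 0]], [[2, 0, 0], [0, 0, 0]], [[2, 0, 0], [0, 0, 0]], [[2, 0, 0], [0, 0, 0]], [[0, 0, 0], [0, 0, 0]]]'

```text
t: 15.85
eef_pos: [0.4305, -0.1453, 0.0737]
ee_rot: [[0.235, 0.972, -0.0], [0.972, -0.235, 0.0], [0.0, -0.0, -1.0]]
contact_force: [-0.5, -0.4, -1.3]
grip_width: 0.212
grip_force: 50.0
```

Call:
servo_tool --plan '[[[1, 0, 0], [0, 0, 0]], [[1, 0, 0], [0, 0, 0]], [[1, 0, 0], [0, 0, 0]], [[1, 0, 0], [0, 0, 0]], [[0, 0, 0], [0, 0, 0]]]'

```text
t: 16.27
eef_pos: [0.4314, -0.1416, 0.0737]
ee_rot: [[0.235, 0.972, -0.0], [0.972, -0.235, 0.0], [0.0, -0.0, -1.0]]
contact_force: [0.4, 0.2, -1.5]
grip_width: 0.216
grip_force: 50.0
```

```bash
python3 -c "from h import *;st()"
```

```text
16.2667 bx err mm -0.08 by -36.1 z 73.73 yawerr -0.0 F [ 0.4  0.2 -1.5] 0.21582813832140552
```

Aligned and nothing touching so far. Continuing.

Call:
servo_tool --plan '[[[1, 0, 0], [0, 0, 0]], [[1, 0, 0], [0, 0, 0]], [[1, 0, 0], [0, 0, 0]], [[1, 0, 0], [0, 0, 0]], [[0, 0, 0], [0, 0, 0]]]'

```text
t: 16.68
eef_pos: [0.4324, -0.1377, 0.0737]
ee_rot: [[0.235, 0.972, 0.0], [0.972, -0.235, 0.0], [0.0, -0.0, -1.0]]
contact_force: [0.2, -0.1, -1.6]
grip_width: 0.214
grip_force: 50.0
```

Call:
servo_tool --plan '[[[1, 0, 0], [0, 0, 0]], [[1, 0, 0], [0, 0, 0]], [[1, 0, 0], [0, 0, 0]], [[1, 0, 0], [0, 0, 0]], [[1, 0, 0], [0, 0, 0]], [[0, 0, 0], [0, 0, 0]]]'

```text
t: 17.18
eef_pos: [0.4336, -0.1329, 0.0737]
ee_rot: [[0.235, 0.972, -0.0], [0.972, -0.235, 0.0], [0.0, -0.0, -1.0]]
contact_force: [-0.5, -0.6, -0.8]
grip_width: 0.214
grip_force: 50.0
```

```bash
python3 -c "from h import *;st()"
```

```text
17.1833 bx err mm -0.07 by -27.1 z 73.74 yawerr -0.0 F [-0.5 -0.6 -0.8] 0.21381534774112446
```

Call:
servo_tool --plan '[[[2, 0, 0], [0, 0, 0]], [[2, 0, 0], [0, 0, 0]], [[2, 0, 0], [0, 0, 0]], [[2, 0, 0], [0, 0, 0]], [[2, 0, 0], [0, 0, 0]], [[2, 0, 0], [0, 0, 0]], [[0, 0, 0], [0, 0, 0]]]'

```text
t: 17.77
eef_pos: [0.4364, -0.121, 0.0737]
ee_rot: [[0.235, 0.972, -0.0], [0.972, -0.235, 0.0], [0.0, -0.0, -1.0]]
contact_force: [-0.2, -0.2, -1.0]
grip_width: 0.213
grip_force: 50.0
```

Call:
servo_tool --plan '[[[1.5, 0, 0], [0, 0, 0]], [[1.5, 0, 0], [0, 0, 0]], [[1.5, 0, 0], [0, 0, 0]], [[1.5, 0, 0], [0, 0, 0]], [[1.5, 0, 0], [0, 0, 0]], [[1.5, 0, 0], [0, 0, 0]], [[1.5, 0, 0], [0, 0, 0]], [[0, 0, 0], [0, 0, 0]]]'

```text
t: 18.43
eef_pos: [0.4389, -0.1109, 0.0737]
ee_rot: [[0.235, 0.972, -0.0], [0.972, -0.235, 0.0], [0.0, -0.0, -1.0]]
contact_force: [-0.4, -0.0, -1.1]
grip_width: 0.214
grip_force: 50.0
```

```bash
python3 -c "from h import *;st()"
```

```text
18.4333 bx err mm -0.1 by -4.5 z 73.74 yawerr 0.0001 F [-0.4 -0.  -1.1] 0.21418098266702226
```

Call:
servo_tool --plan '[[[4, 0, 0], [0, 0, 0]], [[5, 0, 0], [0, 0, 0]], [[5, 0, 0], [0, 0, 0]], [[5, 0, 0], [0, 0, 0]], [[5, 0, 0], [0, 0, 0]], [[4, 0, 0], [0, 0, 0]], [[2, 0, 0], [0, 0, 0]], [[0, 0, 0], [0, 0, 0]]]'

```text
t: 19.1
eef_pos: [0.446, -0.0816, 0.0737]
ee_rot: [[0.235, 0.972, 0.0], [0.972, -0.235, 0.0], [0.0, 0.0, -1.0]]
contact_force: [0.4, -0.2, -1.3]
grip_width: 0.214
grip_force: 50.0
```

Call:
servo_tool --plan '[[[2, 0, 0], [0, 0, 0]], [[2, 0, 0], [0, 0, 0]], [[2, 0, 0], [0, 0, 0]], [[2, 0, 0], [0, 0, 0]], [[2, 0, 0], [0, 0, 0]], [[2, 0, 0], [0, 0, 0]], [[0, 0, 0], [0, 0, 0]]]'

```text
t: 19.68
eef_pos: [0.4488, -0.0701, 0.0737]
ee_rot: [[0.235, 0.972, 0.0], [0.972, -0.235, 0.0], [0.0, 0.0, -1.0]]
contact_force: [-0.0, -0.1, -0.9]
grip_width: 0.209
grip_force: 50.0
```

```bash
python3 -c "from h import *;st()"
```

```text
19.6833 bx err mm -0.08 by 37.6 z 73.73 yawerr 0.0001 F [-0.  -0.1 -0.9] 0.20932684482418115
```

Call:
servo_tool --plan '[[[2, 0, 0], [0, 0, 0]], [[2, 0, 0], [0, 0, 0]], [[2, 0, 0], [0, 0, 0]], [[2, 0, 0], [0, 0, 0]], [[2, 0, 0], [0, 0, 0]], [[0, 0, 0], [0, 0, 0]]]'

```text
t: 20.18
eef_pos: [0.451, -0.0603, 0.0737]
ee_rot: [[0.235, 0.972, -0.0], [0.972, -0.235, 0.0], [0.0, -0.0, -1.0]]
contact_force: [-0.8, 0.6, -1.0]
grip_width: 0.213
grip_force: 50.0
```

Call:
servo_tool --plan '[[[3, 0, 0], [0, 0, 0]], [[3, 0, 0], [0, 0, 0]], [[3, 0, 0], [0, 0, 0]], [[3, 0, 0], [0, 0, 0]], [[3, 0, 0], [0, 0, 0]], [[1, 0, 0], [0, 0, 0]], [[0, 0, 0], [0, 0, 0]]]'

```text
t: 20.77
eef_pos: [0.4548, -0.0447, 0.0737]
ee_rot: [[0.235, 0.972, -0.0], [0.972, -0.235, 0.0], [0.0, -0.0, -1.0]]
contact_force: [-0.8, 1.1, -0.8]
grip_width: 0.213
grip_force: 50.0
```

```bash
python3 -c "from h import *;st()"
```

```text
20.7667 bx err mm -0.16 by 63.6 z 73.71 yawerr 0.0003 F [-0.8  1.1 -0.8] 0.21255362658814317
```

Call:
servo_tool --plan '[[[1.5, 0, 0], [0, 0, 0]], [[1.5, 0, 0], [0, 0, 0]], [[1, 0, 0], [0, 0, 0]], [[0, 0, 0], [0, 0, 0]]]'

```text
t: 21.1
eef_pos: [0.4557, -0.041, 0.0737]
ee_rot: [[0.235, 0.972, -0.0], [0.972, -0.235, 0.0], [0.0, -0.0, -1.0]]
contact_force: [-0.8, 0.2, -1.1]
grip_width: 0.216
grip_force: 50.0
```

Call:
servo_tool --plan '[[[0.6, 0, 0], [0, 0, 0]], [[0.6, 0, 0], [0, 0, 0]], [[0.6, 0, 0], [0, 0, 0]], [[0, 0, 0], [0, 0, 0]]]'

```text
t: 21.43
eef_pos: [0.4561, -0.0394, 0.0737]
ee_rot: [[0.235, 0.972, -0.0], [0.972, -0.235, 0.0], [0.0, -0.0, -1.0]]
contact_force: [-0.7, -1.1, -1.2]
grip_width: 0.211
grip_force: 50.0
```

Call:
servo_tool --plan '[[[0.5, 0, 0], [0, 0, 0]], [[0.5, 0, 0], [0, 0, 0]], [[0, 0, 0], [0, 0, 0]]]'

```text
t: 21.68
eef_pos: [0.4564, -0.0384, 0.0737]
ee_rot: [[0.235, 0.972, 0.0], [0.972, -0.235, 0.0], [0.0, -0.0, -1.0]]
contact_force: [-2.1, 0.0, -1.5]
grip_width: 0.215
grip_force: 50.0
```

Call:
servo_tool --plan '[[[0.6, 0, 0], [0, 0, 0]], [[0.6, 0, 0], [0, 0, 0]], [[0.3, 0, 0], [0, 0, 0]], [[0, 0, 0], [0, 0, 0]]]'

```text
t: 22.02
eef_pos: [0.4565, -0.0378, 0.0737]
ee_rot: [[0.234, 0.972, -0.001], [0.972, -0.234, -0.001], [-0.001, -0.0, -1.0]]
contact_force: [-4.5, -17.6, 0.8]
grip_width: 0.215
grip_force: 50.0
```

Call:
servo_tool --plan '[[[0.5, 0, 0], [0, 0, 0]], [[0.5, 0, 0], [0, 0, 0]], [[0, 0, 0], [0, 0, 0]]]'

```text
t: 22.27
eef_pos: [0.4566, -0.0375, 0.0737]
ee_rot: [[0.234, 0.972, -0.001], [0.972, -0.234, -0.002], [-0.003, -0.0, -1.0]]
contact_force: [-7.9, -29.8, 0.4]
grip_width: 0.216
grip_force: 50.0
```

```bash
python3 -c "from h import *;st()"
```

```text
22.2667 bx err mm -0.17 by 71.0 z 73.73 yawerr 0.0015 F [ -7.9 -29.8   0.4] 0.2162364181230147
```

The shoulder is in contact at by 71.0 mm, exactly the predicted home position. I'll relax the push, release and rise.

Call:
servo_tool --plan '[[[-0.5, 0, 0], [0, 0, 0]], [[-0.5, 0, 0], [0, 0, 0]], [[0, 0, 0], [0, 0, 0]]]'

```text
t: 22.52
eef_pos: [0.4565, -0.0379, 0.0737]
ee_rot: [[0.235, 0.972, -0.001], [0.972, -0.235, -0.001], [-0.001, -0.0, -1.0]]
contact_force: [-5.4, -16.3, 0.2]
grip_width: 0.213
grip_force: 50.0
```

Call:
servo_tool --plan '[[[0, 0, 0], [0, 0, 0]], [[0, 0, 0], [0, 0, 0]], [[0, 0, 0], [0, 0, 0]], [[0, 0, 0], [0, 0, 0]], [[0, 0, 0], [0, 0, 0]], [[0, 0, 0], [0, 0, 0]]]' --claw 50

```text
t: 23.02
eef_pos: [0.4569, -0.0369, 0.0738]
ee_rot: [[0.235, 0.972, 0.0], [0.972, -0.235, 0.0], [0.0, 0.0, -1.0]]
contact_force: [-0.9, 0.3, 0.3]
grip_width: 0.501
grip_force: 0.0
```

Call:
servo_tool --plan '[[[0, 0, -5], [0, 0, 0]], [[0, 0, -15], [0, 0, 0]], [[0, 0, -25], [0, 0, 0]], [[0, 0, -30], [0, 0, 0]], [[-10, 0, -30], [0, 0, 0]], [[-30, 0, -10], [0, 0, 0]], [[-35, 0, 0], [0, 0, 0]], [[-35, 0, 0], [0, 0, 0]]]'

```text
t: 23.68
eef_pos: [0.431, -0.1449, 0.1903]
ee_rot: [[0.233, 0.972, 0.003], [0.972, -0.233, -0.001], [-0.0, 0.003, -1.0]]
contact_force: [0.7, 0.6, -0.4]
grip_width: 0.496
grip_force: 0.0
```

Call:
servo_tool --plan '[[[-35, 0, 0], [0, 0, 0]], [[-35, 0, 0], [0, 0, 0]], [[-35, 0, 0], [0, 0, 0]], [[-30, 0, 0], [0, 0, 0]], [[0, 0, 0], [0, 0, 0]], [[0, 0, 0], [0, 0, 0]]]'

```text
t: 24.18
eef_pos: [0.3987, -0.2761, 0.189]
ee_rot: [[0.238, 0.971, 0.0], [0.971, -0.238, -0.0], [0.0, 0.0, -1.0]]
contact_force: [-0.3, 0.6, -0.6]
grip_width: 0.496
grip_force: 0.0
```

```bash
python3 - <<'E'
from h import *
st();t=robot.snapshot("top");s=robot.snapshot("side")
put=lambda out,*cs: cv2.imwrite(out,np.hstack([cv2.copyMakeBorder(c,0,max(k.shape[0] for k in cs)-c.shape[0],0,4,0) for c in cs]))
put("pics/c9.png",crop("",212,165,85,85,4,0,t),crop("",235,165,85,75,5,0,s))
# red tab: shoulder gap check by numbers
for n,im in(("top",t),("side",s)):
    g=im.astype(int);m=((g[...,2]-g[...,:2].max(2))>45);m[:, :205]=0;m[:165]=0;m[270:]=0;m[:,320:]=0
    p=np.argwhere(m)[:,::-1];print(n,len(p),p.mean(0) if len(p) else "")
y=-.2374;by=np.array([-np.sin(y),np.cos(y),0]);bx=np.array([np.cos(y),np.sin(y),0]);H=.4528*bx+.150*by+[0,0,.056]
print([proj(n,H-by*.075) for n in("top","side")])
E
```

```text
24.1833 bx err mm -0.18 by -174.5 z 188.98 yawerr -0.0027 F [-0.3  0.6 -0.6] 0.49556700718363905
top 156 [272.37820513 229.81410256]
side 118 [254.63559322 200.74576271]
[array([[272.65040091, 228.85864171]]), array([[253.70897362, 200.4540668 ]])]
```

View pics/c9.png

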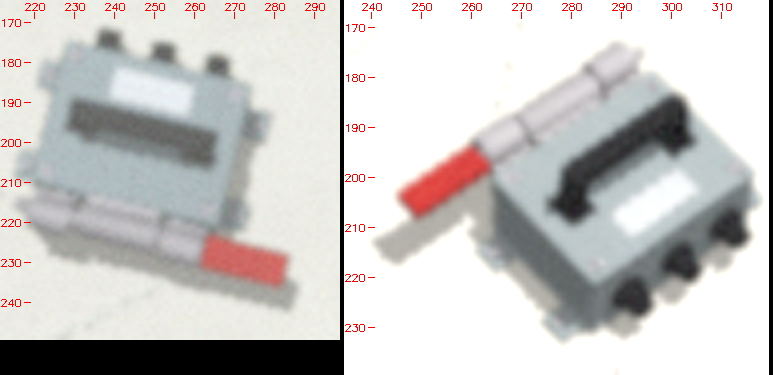

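The lid is flush and the red tab sits against the end barrel (top (262,224), side (263,195)). The nose shows at the far end and the gripper is clear, so I'm handing in.

```bash
python3 -c "
from cell import robot
print(robot.sign_off())"
```

```text
the job is handed in; nothing more can be done
None
```

The lid is seated flush on the box and the hinge pin is through all three barrels with its red tab against the end barrel; I let go, moved clear and handed the job in at about 24 s.

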